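# Make up two service kits for the air sampler

## Robot

A 6-joint arm with a two-finger parallel gripper is mounted at the origin on the work surface. World frame = base frame: x ahead of the robot, y to its left, z up, the work surface at z = 0. Lengths are in m, angles in rad, forces in N, time in s.
With the tool pointing down it reaches from about 0.225 to 0.875 m from the base axis. Payload 3.4 kg.
Tool frame: the origin (TCP) lies between the finger pads; the fingertips stand 14 mm ahead of it and the grasp point (between the pads) lies 5 mm behind it; z points along the fingers, y is the direction in which the jaws open and shut (so a half turn about z gives the same grasp; the last joint's range is limited). The gripper opens to 85 mm and grips with 20 to 120 N. Pads are 22 mm wide; open, the fingers measure 114 mm over their backs; the gripper's body (76 mm by 85 mm) begins 54 mm behind the grasp point. The pads swing forward as they close: fully open they stand 13 mm farther back than shut.
Start: joints at [1.048, 0.276, 1.505, -0, 1.361, -0.121], TCP at [0.225, 0.529, 0.245] pointing down, gripper open.
Joint ranges: [-2.89, 2.89], [-0.75, 2.08], [0.22, 2.7], [-1.18, 4.32], [0.11, 2.71], [-2.7, 2.7]. Speed limits (rad/s): [2.57, 2.57, 3.14, 3.14, 3.14, 3.14].

## Interface

Orientations are given as a unit quaternion [w, x, y, z].
In Python, from rig import manip, get_image, job gives the robot as it stands. The module is installed in compiled form; this text tells all that it offers.
- The arm moves only by the tool step_arm, never from a script. Its argument "moves" is one flat list of numbers, 5 for each row, row after row: the shift along the tool's x, y, z as a fraction of full scale, then the turn about the tool's z as a fraction of full scale, then the gripper's target within -1 to 1 (shut at 1, half-way at 0, fully open at -1). In form: [dx, dy, dz, twist, hand, dx, dy, dz, twist, hand, ...]. A call has 1 to 5 rows; each row is the pose to reach, as a shift and turn from the pose commanded when the call began, along the tool's axes at that moment, turning the shorter way round; what a row does not reach only later rows make up. Full scale, the value 1, is 500 mm for a shift and pi rad for a turn. A row lasts 1/10 s, in which the tool goes at most 50 mm and 8.59 degrees, less where a joint would pass 70% of its speed; a pose out of reach is approached as far as the arm can. A call with a number of a shift or a turn outside -1 to 1 is refused whole. A call with a gripper value outside its range is refused whole. The fingers move at their own pace and stop on an object; "force" is the grip in N (left out, the last holds). Time passes only in rows, so rows that repeat a pose let the fingers close. It gives the time, the measured TCP pose, the force and the opening at its end, in the units of the state.
- manip.get_state(): the state, without advancing time (a new reading comes with each control period).
- get_image(name): name is "scene" or "top"; returns a dict with "frame" (400x640x3 uint8, blue, green, red), "fx", "fy", "cx", "cy" (pixels), "k1" (the pictures are not rectified: a ray, as slopes to the right and down, at radius r is drawn at 1 + k1 r^2 times it, then the intrinsics apply), "rvec" (rotation vector, rad) and "tvec" (3), from world to camera coordinates, as OpenCV has them. Camera axes: x right, y down, z forward; pixel columns grow to the right and rows downward; lengths in m; the calibration is good to about 2 mm. A picture is of the moment at which its call begins. There is no depth.
- job.sign_off(): hands the job in, once; it reports no verdict.
The state is a dict: "clock": time; "qpos": joint angles; "qd": joint speeds; "effort": joint torques, N m; "position": TCP position; "ee_rot": TCP orientation; "contact_force": force on the tool from outside, world axes, zero at the start; "moment": the same for the moment, N m; "width": finger opening in m.
Only numpy, scipy, OpenCV 4.12 (cv2) and the standard library are available. Lean on these libraries where they do the work, as an engineer would, in place of code of your own. Each camera call takes 0.05 s, during which the arm holds its last target. There are 200 camera calls.

## Task

Make up the two service kits from the parts on the bench: the three-pocket tray gets the long nozzle, the small filter cassette and the pipe union, and the two-pocket tray gets the short nozzle and the large filter cassette. Put one part in each pocket (any pocket of the right tray), flat on the pocket's floor, nozzles and cassettes upright and the union lying down, and let go of everything. Leave the bottle, the screwdriver and the stack of dishes where they are.

Things in the scene. Friction and masses are not known exactly. Their poses are not given: they have to be found in the camera images.
- tray3: Tray with grey floor, black rims and ribs and three pockets in a row, fixed to the bench; 80 x 232 mm, rims and ribs 10 mm high over the bench and 4 mm thick, floor 4 mm thick. Origin: centre of the underside, on the bench. Its y axis runs along the row, z up; square pockets 72 x 72 mm are centred at y = -76, 0 and +76 mm, x = 0. It may stand on either side and be turned by up to 0.3 rad
- tray2: Tray with grey floor, black rims and ribs and two pockets in a row, otherwise like the three-pocket one: 80 x 156 mm, rims and ribs 10 mm high and 4 mm thick, floor 4 mm thick, fixed to the bench. Origin: centre of the underside. y axis along the row, z up; 72 x 72 mm pockets centred at y = -38 and +38 mm, x = 0
- nozzle_long_c (a point): Long brass nozzle, loose, standing upright on its foot: foot flange 40 mm in diameter and 8 mm high, above it a neck 24 mm in diameter, the top 14 mm tapering to an 8 mm tip; 74 mm high in all, about 160 g. Point: on its axis, half-way up (37 mm above its underside); z axis up along it
- nozzle_short_c (a point): Short brass nozzle, loose, standing upright on its foot: the same 40 mm foot, 8 mm high, and 24 mm neck, its top 14 mm tapering slightly to a blunt 22 mm tip; 42 mm high in all, about 110 g. Point: on its axis, half-way up (21 mm above its underside); z axis up along it
- cassette_large_c (a point): Large filter cassette, loose: white plastic ribbed drum 54 mm in diameter and 30 mm high with an 11 mm port on top, 36 mm high in all, about 50 g, standing upright with the port up. Point: on its axis, 18 mm above its underside; z axis up along it
- cassette_small_c (a point): Small filter cassette, loose: the same shape, 32 mm in diameter, drum 30 mm high, 36 mm high in all with the port, about 30 g, standing upright with the port up. Point: on its axis, 18 mm above its underside; z axis up along it
- union_c (a point): Straight pipe union, loose, black plastic, lying down: a square middle body 30 mm long and 28 x 28 mm across with a round stub at either end (24 mm, then 21 mm in diameter), 56 mm long in all, about 50 g. Point: its centre, 14 mm above the bench; x axis along its length (level), z up
- bottle_c (a point): Bystander: closed white bottle, loose, 56 mm in diameter and 120 mm high, standing beyond the trays. Point: on its axis, 60 mm up
- driver: Bystander: screwdriver lying loose on the bench on the robot's right, about 200 mm long, x axis along it towards the blade
- dishes_c (a point): Bystander: stack of four aluminium sample dishes, 62 mm in diameter and 20 mm high, loose on the bench on the robot's left. Point: on its axis, 10 mm up
Not all that is in view belongs to the job. What is shaped like the part that bears nozzle_long_c but blue, green or turquoise is not meant.

How it is judged:
By the outcome, as a careful person would: the job done as asked, in the order asked, and still so for the second after the job is handed in, with the robot touching nothing.
It also fails if it takes over 120 s, if anything falls off the work surface, if the arm or the gripper's body presses on something with over 40 N, if the wrist force passes 120 N, or if a joint passes its speed limit or range.

## Working session

There is one attempt and no reset: what is moved stays moved. The work goes in short steps, Python scripts to look and compute and a tool call to move; the robot and the scene stay as the last step left them, time stands still between calls to the robot, and variables do not carry over. Pictures are saved under pics/ and viewed, about 12 in all and at most 16, crops included, and the job is handed in when it is done.

Besides the shell and the picture viewer there is one more tool, called after ">>>" as name(argument=value, ...) on one line, values as JSON. step_arm: Moves the arm, as the interface text tells. Its arguments: {"type":"object","properties":{"moves":{"type":"array","items":{"type":"number","minimum":-1,"maximum":1}},"force":{"type":"number"}},"required":["moves"]}

```bash
mkdir -p pics; cat > h.py <<'E'
import numpy as np, cv2
from rig import manip, get_image, job
def cam(d):
    R=cv2.Rodrigues(np.array(d["rvec"],float))[0]; return R,np.array(d["tvec"],float).ravel()
def ray(d,u,v):
    x,y=(u-d["cx"])/d["fx"],(v-d["cy"])/d["fy"]; rd=np.hypot(x,y); r=rd
    for _ in range(30): r=rd/(1+d["k1"]*r*r)
    s=r/rd if rd>0 else 1
    R,t=cam(d); return -R.T@t, R.T@np.array([x*s,y*s,1])
def at_z(d,u,v,z):
    c,w=ray(d,u,v); return c+w*(z-c[2])/w[2]
def proj(d,P):
    R,t=cam(d); p=(R@np.atleast_2d(P).T).T+t; s=p[:,:2]/p[:,2:]; s=s*(1+d["k1"]*(s**2).sum(1))[:,None]
    return s*[d["fx"],d["fy"]]+[d["cx"],d["cy"]]
E
python3 - <<'E'
from h import *
import pickle
for n in("top","scene"):
    d=get_image(n); cv2.imwrite(f"pics/{n}0.png",d["frame"]); pickle.dump(d,open(n+"0.pkl","wb"))
    R,t=cam(d); print(n,d["fx"],d["fy"],d["cx"],d["cy"],d["k1"],-R.T@t,R[2])
print(manip.get_state())
E
```

```text
top 487.54064450846766 487.54064450846766 328.16429806507665 197.14101787923852 -0.0912685358130356 [0.33581114 0.00873846 1.35966848] [ 1.73356548e-01  5.73152075e-04 -9.84858964e-01]
scene 418.7134484923382 418.7134484923382 319.6006528454759 194.87405906962243 0.03262961409860785 [ 1.338309   -0.12905069  0.73994597] [-0.75547059  0.13660072 -0.64078423]
{'clock': 0.1, 'qpos': array([ 1.04799292e+00,  2.76540767e-01,  1.50601279e+00, -1.83320214e-05,
        1.36068448e+00, -1.20998315e-01]), 'qd': array([ 0.00202204, -0.00233403, -0.00280819,  0.000302  ,  0.00244342,
        0.0010568 ]), 'effort': array([ 2.77917738e-03, -4.17697549e+01, -2.46404296e+01, -1.09212631e-04,
        5.75910788e-03, -2.93539870e-05]), 'position': array([0.22465731, 0.52881254, 0.24451855]), 'ee_rot': array([-2.51773075e-04,  1.99551854e-01,  9.79886922e-01, -7.83271222e-04]), 'contact_force': array([-0.01077574,  0.5578506 ,  0.29683567]), 'moment': array([ 0.00142165,  0.00939226, -0.00156571]), 'width': 0.08555751348189725}
```

View pics/top0.png

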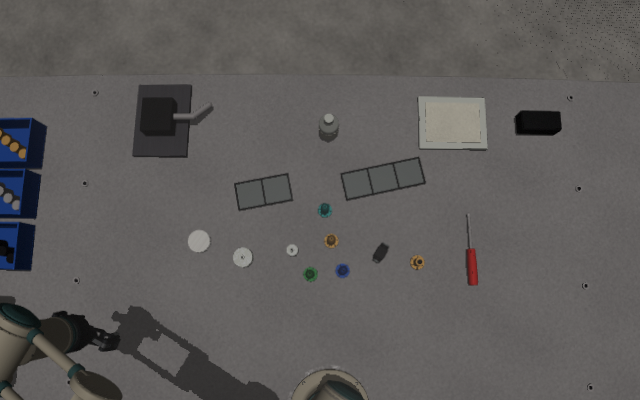

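View pics/scene0.png

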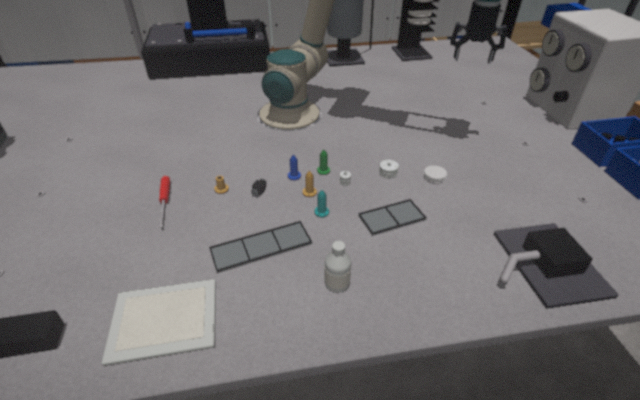

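Top picture: tray2 is near (264,191) and tray3 near (383,178). The parts are the large cassette (243,257), small cassette (292,250), long brass nozzle (331,241), union (381,253) and short nozzle (417,262). The dishes are at (199,241), and the decoys at (310,274), (343,271) and (325,210). The scene view agrees. Next, enlarged crops.

```bash
python3 - <<'E'
import pickle,cv2,numpy as np
for n,(x,y) in {"top":(220,150),"scene":(150,140)}.items():
    f=pickle.load(open(n+"0.pkl","rb"))["frame"]
    w,h=(220,140) if n=="top" else (300,140)
    k=800/w; k=int(k*2)/2
    c=cv2.resize(f[y:y+h,x:x+w],None,fx=k,fy=k,interpolation=cv2.INTER_CUBIC)
    c=np.clip(c*1.5,0,255).astype(np.uint8)
    for i in range(0,w,20): cv2.putText(c,str(x+i),(int(i*k),10),0,.35,(255,255,255)); cv2.line(c,(int(i*k),12),(int(i*k),18),(255,255,255))
    for i in range(20,h,20): cv2.putText(c,str(y+i),(0,int(i*k)),0,.35,(255,255,255))
    print(n,k); cv2.imwrite(f"pics/{n}0c.png",c)
E
```

```text
top 3.5
scene 2.5
```

View pics/top0c.png

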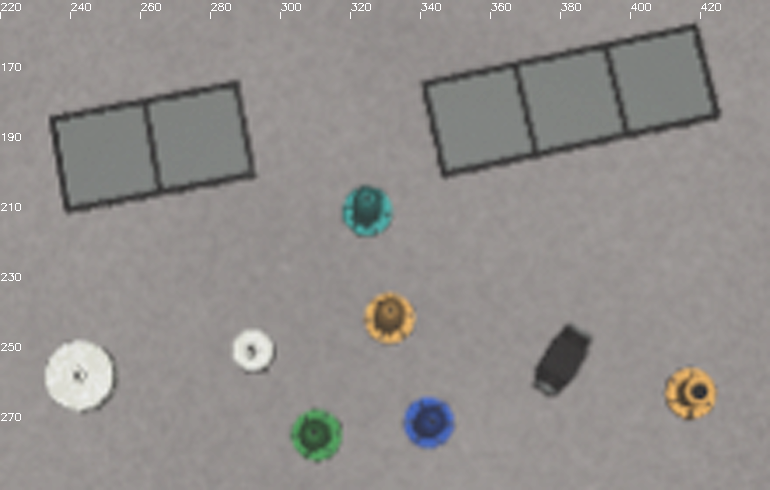

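View pics/scene0c.png

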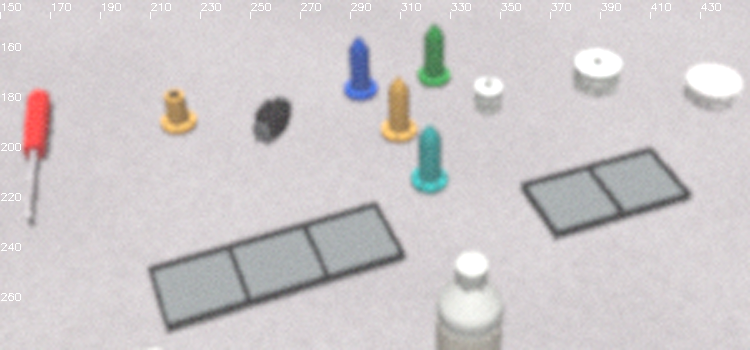

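```bash
cat > m.py <<'E'
from h import *
import pickle
d=pickle.load(open("top0.pkl","rb")); s=pickle.load(open("scene0.pkl","rb"))
def px(x,y): return (x+.5)/3.5-.5+220,(y+.5)/3.5-.5+150
f=cv2.resize(d["frame"],None,fx=4,fy=4,interpolation=cv2.INTER_CUBIC)
bg=cv2.GaussianBlur(cv2.medianBlur(f,255),(0,0),20).astype(int)
df=np.abs(f.astype(int)-bg).max(2)
for n,c,z,R in [("long",(390,318),.008,.02),("short",(690,392),.008,.02),("large",(80,375),.03,.027),("small",(254,350),.03,.016),("union",(563,360),.02,0),("turq",(367,211),.008,.02),("green",(316,435),.008,.02),("blue",(429,422),.008,.02)]:
    u,v=px(*c); u4,v4=int(u*4),int(v*4); w=52
    m=(df[v4-w:v4+w,u4-w:u4+w]>22).astype(np.uint8)
    k,l,st,ce=cv2.connectedComponentsWithStats(m); i=l[w,w] or 1+np.argmax(st[1:,4])
    cn=max(cv2.findContours((l==i).astype(np.uint8),0,1)[0],key=cv2.contourArea)
    (cx,cy),r=cv2.minEnclosingCircle(cn)
    U,V=(cx+u4-w+.5)/4-.5,(cy+v4-w+.5)/4-.5
    P=at_z(d,U,V,z); print(n,"auto",P.round(4),"r mm",round(r/4/d["fx"]*1350,1),"hand",at_z(d,u,v,z).round(4),"scene px",proj(s,P).round(1))
    if n=="union":
        q=cv2.boxPoints(cv2.minAreaRect(cn)); print(np.array([at_z(d,(a+u4-w+.5)/4-.5,(b+v4-w+.5)/4-.5,.02)[:2] for a,b in q]).round(4))
for n,cs,L in [("tray3",[(423,82),(697,26),(719,117),(445,176)],.232),("tray2",[(51,118),(238,83),(255,175),(68,211)],.156)]:
    P=np.array([at_z(d,*px(*c),.01) for c in cs]); e=P[0]-P[1]+P[3]-P[2]; yaw=np.arctan2(e[1],e[0])-np.pi/2
    print(n,P.mean(0).round(4),"yaw",yaw.round(3),"lens",np.linalg.norm(P-np.roll(P,-1,0),axis=1).round(3),proj(s,P).round(0).tolist())
E
python3 m.py
```

```text
long auto [0.4513 0.001  0.008 ] r mm 20.2 hand [4.517e-01 2.000e-04 8.000e-03] scene px [[308.8 190.4]]
short auto [ 0.3941 -0.2368  0.008 ] r mm 21.0 hand [ 0.3954 -0.2374  0.008 ] scene px [[221.2 187.1]]
large auto [0.4023 0.2419 0.03  ] r mm 27.8 hand [0.4025 0.2409 0.03  ] scene px [[388.2 164.8]]
small auto [0.4247 0.1083 0.03  ] r mm 1.9 hand [0.4237 0.1058 0.03  ] scene px [[344.9 174.2]]
union auto [ 0.4185 -0.1342  0.02  ] r mm 30.4 hand [ 0.4191 -0.1356  0.02  ] scene px [[258.4 185.1]]
[[ 0.4008 -0.1055]
 [ 0.4514 -0.136 ]
 [ 0.4353 -0.1631]
 [ 0.3848 -0.1325]]
turq auto [0.5374 0.0198 0.008 ] r mm 21.0 hand [0.5372 0.0194 0.008 ] scene px [[321.1 210.2]]
green auto [0.3591 0.0569 0.008 ] r mm 21.3 hand [0.3591 0.0573 0.008 ] scene px [[322.6 168.8]]
blue auto [ 0.37   -0.0308  0.008 ] r mm 20.8 hand [ 0.3702 -0.0313  0.008 ] scene px [[293.5 174.2]]
tray3 [ 0.6297 -0.1453  0.01  ] yaw 0.222 lens [0.229 0.078 0.228 0.079] [[311.0, 241.0], [215.0, 269.0], [209.0, 246.0], [299.0, 220.0]]
tray2 [0.5875 0.1925 0.01  ] yaw 0.202 lens [0.154 0.077 0.153 0.078] [[425.0, 217.0], [371.0, 232.0], [357.0, 213.0], [408.0, 198.0]]
```

Positions agree with the scene view and the sizes given. Now a planner that turns waypoints into move numbers; the long nozzle goes first.

```bash
cat > plan.py <<'E'
from h import *
from scipy.spatial.transform import Rotation as Ro
def pose(st=None):
    st=st or manip.get_state(); q=st["ee_rot"]; R=Ro.from_quat([q[1],q[2],q[3],q[0]]).as_matrix()
    return np.array(st["position"]),np.arctan2(R[1,1],R[0,1]),R
def plan(*wps):
    "each waypoint (x,y,z,phi=world heading of jaw axis) -> fractions for one call"
    p,ph,R=pose(); print("at",p.round(4),"phi",ph.round(3),"tilt",np.degrees(np.arccos(-R[2,2])).round(2),"w",round(manip.get_state()["width"],4),"t",manip.get_state()["clock"])
    for w in wps:
        t=np.array(w[:3],float); ph2=w[3]; d=t-p
        dx=-np.sin(ph)*-1*0+ (d@[-np.sin(ph),np.cos(ph),0]); dy=d@[np.cos(ph),np.sin(ph),0]
        tw=-(((ph2-ph)+np.pi)%(2*np.pi)-np.pi)
        r=np.round([dx/.5,dy/.5,-d[2]/.5,tw/np.pi],3); print(w,"->",r.tolist(),"mm",round(1e3*np.linalg.norm(d)))
        p,ph=t,ph2
E
sed -i 's/dx=-np.sin(ph)\*-1\*0+ (d@\(.*\)); dy/dx=d@\1; dy/' plan.py
python3 -c "
from plan import *
a=1.76
plan((.30,.353,.22,1.4),(.375,.177,.18,1.65),(.4515,.001,.13,a),(.4515,.001,.045,a))"
```

```text
at [0.2247 0.5288 0.2445] phi 1.169 tilt 0.09 w 0.0856 t 0.1
(0.3, 0.353, 0.22, 1.4) -> [-0.276, -0.265, 0.049, -0.074] mm 193
(0.375, 0.177, 0.18, 1.65) -> [-0.208, -0.321, 0.08, -0.08] mm 195
(0.4515, 0.001, 0.13, 1.76) -> [-0.125, -0.363, 0.1, -0.035] mm 198
(0.4515, 0.001, 0.045, 1.76) -> [0.0, 0.0, 0.17, -0.0] mm 85
```

>>> step_arm(moves=[-0.276, -0.265, 0.049, -0.074, -1, -0.276, -0.265, 0.049, -0.074, -1, -0.276, -0.265, 0.049, -0.074, -1, -0.276, -0.265, 0.049, -0.074, -1, -0.276, -0.265, 0.049, -0.074, -1], force=40)

```text
clock: 0.6
position: [0.3005, 0.3484, 0.2198]
ee_rot: [-0.001, 0.087, 0.996, -0.002]
contact_force: [-0.3, 1.2, -0.4]
width: 0.0855
```

>>> step_arm(moves=[-0.208, -0.321, 0.08, -0.08, -1, -0.208, -0.321, 0.08, -0.08, -1, -0.208, -0.321, 0.08, -0.08, -1, -0.208, -0.321, 0.08, -0.08, -1, -0.208, -0.321, 0.08, -0.08, -1])

```text
clock: 1.1
position: [0.3766, 0.1737, 0.1797]
ee_rot: [-0.001, -0.038, 0.999, -0.001]
contact_force: [0.9, 0.7, -0.5]
width: 0.0855
```

>>> step_arm(moves=[-0.125, -0.363, 0.1, -0.035, -1, -0.125, -0.363, 0.1, -0.035, -1, -0.125, -0.363, 0.1, -0.035, -1, -0.125, -0.363, 0.1, -0.035, -1, -0.125, -0.363, 0.1, -0.035, -1])

```text
clock: 1.6
position: [0.4555, -0.0019, 0.1297]
ee_rot: [0.0, -0.093, 0.996, -0.001]
contact_force: [-0.8, -0.7, -0.6]
width: 0.0853
```

```bash
python3 -c "
from plan import *
plan((.4515,.001,.13,1.76),(.4515,.001,.04,1.76))
d=get_image('top'); f=d['frame'][190:310,220:440]
cv2.imwrite('pics/a1.png',cv2.resize(np.clip(f*1.5,0,255).astype(np.uint8),None,fx=3.5,fy=3.5,interpolation=2))
d=get_image('scene');f=d['frame'][60:240,180:420]
cv2.imwrite('pics/a2.png',cv2.resize(f,None,fx=3,fy=3,interpolation=2))"
```

```text
at [ 0.4555 -0.0019  0.1297] phi 1.757 tilt 0.09 w 0.0853 t 1.6
(0.4515, 0.001, 0.13, 1.76) -> [0.007, 0.007, -0.001, -0.001] mm 5
(0.4515, 0.001, 0.04, 1.76) -> [0.0, 0.0, 0.18, -0.0] mm 90
```

View pics/a2.png

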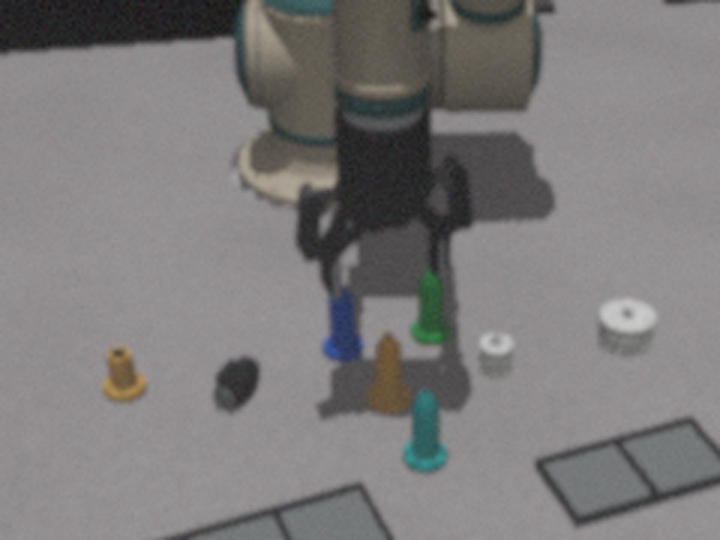

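The picture shows the fingers at about (335,285) and (435,270), straddling the brass nozzle at (388,345), with the decoys clear of them. I'll check where it has settled.

```bash
python3 -c "
from plan import *
plan((.4515,.001,.04,1.76))"
```

```text
at [0.4529 0.002  0.1303] phi 1.76 tilt 0.11 w 0.0853 t 1.7
(0.4515, 0.001, 0.04, 1.76) -> [0.003, -0.001, 0.181, 0.0] mm 90
```

>>> step_arm(moves=[0.003, -0.001, 0.06, 0, -1, 0.003, -0.001, 0.12, 0, -1, 0.003, -0.001, 0.18, 0, -1, 0.003, -0.001, 0.18, 0, -1, 0.003, -0.001, 0.18, 0, 0.8])

```text
clock: 2.2
position: [0.4511, 0.0026, 0.0412]
ee_rot: [-0.0, -0.097, 0.995, 0.0]
contact_force: [0.6, 0.4, 0.4]
width: 0.073
```

>>> step_arm(moves=[0, 0, 0, 0, 0.8, 0, 0, 0, 0, 0.8, 0, 0, 0, 0, 0.8, 0, 0, 0, 0, 0.8, 0, 0, 0, 0, 0.8])

```text
clock: 2.7
position: [0.4521, 0.0009, 0.0419]
ee_rot: [0.001, -0.096, 0.995, -0.0]
contact_force: [-0.2, -0.1, 6.0]
width: 0.023
```

>>> step_arm(moves=[0, 0, 0, 0, 0.8, 0, 0, 0, 0, 0.8, 0, 0, 0, 0, 0.8, 0, 0, 0, 0, 0.8, 0, 0, 0, 0, 0.8])

```text
clock: 3.2
position: [0.4521, 0.0009, 0.0419]
ee_rot: [0.001, -0.096, 0.995, -0.0]
contact_force: [-1.4, 0.3, 7.0]
width: 0.0228
```

```bash
python3 -c "
from plan import *
a=1.76
plan((.4515,.001,.15,a),(.532,-.035,.15,a),(.613,-.071,.11,a),(.613,-.071,.046,a))"
```

```text
at [0.4521 0.0009 0.0419] phi 1.762 tilt 0.12 w 0.0228 t 3.2
(0.4515, 0.001, 0.15, 1.76) -> [0.001, 0.0, -0.216, 0.001] mm 108
(0.532, -0.035, 0.15, 1.76) -> [-0.145, -0.101, -0.0, -0.0] mm 88
(0.613, -0.071, 0.11, 1.76) -> [-0.146, -0.101, 0.08, -0.0] mm 97
(0.613, -0.071, 0.046, 1.76) -> [0.0, 0.0, 0.128, -0.0] mm 64
```

>>> step_arm(moves=[0, 0, -0.1, 0, 0.8, 0, 0, -0.2, 0, 0.8, 0, 0, -0.216, 0, 0.8, 0, 0, -0.216, 0, 0.8, 0, 0, -0.216, 0, 0.8])

```text
clock: 3.7
position: [0.4499, 0.0012, 0.1476]
ee_rot: [-0.001, -0.096, 0.995, 0.0]
contact_force: [-0.1, -0.6, -2.7]
width: 0.0228
```

>>> step_arm(moves=[-0.07, -0.05, 0, 0, 0.8, -0.145, -0.1, 0, 0, 0.8, -0.22, -0.15, 0.04, 0, 0.8, -0.291, -0.202, 0.08, 0, 0.8, -0.291, -0.202, 0.08, 0, 0.8])

```text
clock: 4.2
position: [0.6159, -0.0727, 0.1017]
ee_rot: [-0.003, -0.095, 0.995, 0.001]
contact_force: [-1.2, 0.4, -1.7]
width: 0.023
```

>>> step_arm(moves=[0, 0, 0, 0, 0.8, 0, 0, 0, 0, 0.8, 0, 0, 0, 0, 0.8])

```text
clock: 4.5
position: [0.6121, -0.0696, 0.1089]
ee_rot: [-0.0, -0.096, 0.995, 0.0]
contact_force: [0.4, 0.6, -2.1]
width: 0.0233
```

```bash
cat > pk.py <<'E'
from plan import *
def pic(name,cam_,x,y,w,h,k):
    d=get_image(cam_); f=np.clip(d["frame"][y:y+h,x:x+w]*1.4,0,255).astype(np.uint8)
    cv2.imwrite(f"pics/{name}.png",cv2.resize(f,None,fx=k,fy=k,interpolation=2))
E
python3 -c "
from pk import *
pic('b1','scene',180,140,240,140,3)
plan((.613,-.071,.047,1.76))"
```

```text
at [ 0.6124 -0.0697  0.1093] phi 1.763 tilt 0.01 w 0.0227 t 4.55
(0.613, -0.071, 0.047, 1.76) -> [-0.001, -0.003, 0.125, 0.001] mm 62
```

View pics/b1.png

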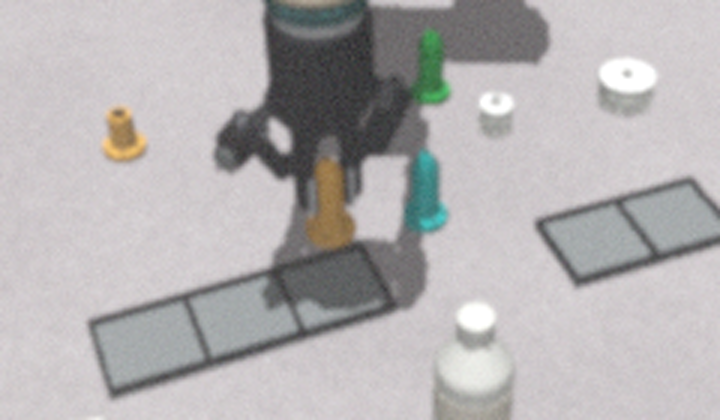

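The nozzle hangs upright in the jaws at (330,200) in the crop, above the near-right pocket of tray3. Lowering and releasing.

>>> step_arm(moves=[-0.001, -0.003, 0.06, 0, 0.8, -0.001, -0.003, 0.1, 0, 0.8, -0.001, -0.003, 0.122, 0, 0.8, -0.001, -0.003, 0.124, 0, 0.8, -0.001, -0.003, 0.124, 0, 0.8])

```text
clock: 5.05
position: [0.6146, -0.0716, 0.0477]
ee_rot: [0.001, -0.096, 0.995, -0.0]
contact_force: [-0.5, 1.0, -1.5]
width: 0.0226
```

>>> step_arm(moves=[0, 0, 0, 0, 0.8, 0, 0, 0, 0, -0.1, 0, 0, 0, 0, -0.1, 0, 0, 0, 0, -0.1, 0, 0, 0, 0, -0.1])

```text
clock: 5.55
position: [0.6144, -0.0718, 0.0471]
ee_rot: [0.0, -0.096, 0.995, -0.0]
contact_force: [-0.2, 0.3, -0.3]
width: 0.047
```

>>> step_arm(moves=[0, 0, -0.06, 0, -0.1, 0, 0, -0.14, 0, -0.1, 0, 0, -0.2, 0, -0.1, 0, 0, -0.2, 0, -0.1, 0, 0, -0.2, 0, -0.1])

```text
clock: 6.05
position: [0.6144, -0.0717, 0.1475]
ee_rot: [0.001, -0.096, 0.995, -0.0]
contact_force: [-0.7, -0.4, -1.2]
width: 0.0471
```

```bash
python3 -c "
from pk import *
a=1.76
plan((.52,.018,.147,a),(.424,.107,.10,a),(.424,.107,.023,a))"
```

```text
at [ 0.6144 -0.0717  0.1475] phi 1.763 tilt 0.09 w 0.0471 t 6.05
(0.52, 0.018, 0.147, 1.76) -> [0.151, 0.212, 0.001, 0.001] mm 130
(0.424, 0.107, 0.1, 1.76) -> [0.155, 0.211, 0.094, -0.0] mm 139
(0.424, 0.107, 0.023, 1.76) -> [0.0, 0.0, 0.154, -0.0] mm 77
```

>>> step_arm(moves=[0.075, 0.105, 0, 0, -0.6, 0.15, 0.21, 0, 0, -0.6, 0.23, 0.32, 0.04, 0, -0.6, 0.306, 0.423, 0.094, 0, -0.6, 0.306, 0.423, 0.094, 0, -0.6])

```text
clock: 6.55
position: [0.4335, 0.096, 0.1038]
ee_rot: [-0.001, -0.095, 0.995, 0.0]
contact_force: [0.7, 0.9, -0.1]
width: 0.0684
```

>>> step_arm(moves=[0.05, 0.07, 0, 0, -0.6, 0.05, 0.07, 0, 0, -0.6])

```text
clock: 6.75
position: [0.3974, 0.1266, 0.1031]
ee_rot: [-0.005, -0.098, 0.995, 0.0]
contact_force: [0.8, -0.1, -0.1]
width: 0.0682
```

```bash
python3 -c "
from pk import *
pic('c1','scene',180,140,240,140,3)
plan((.424,.107,.023,1.76))"
```

```text
at [0.4012 0.1257 0.1039] phi 1.766 tilt 0.29 w 0.0682 t 6.8
(0.424, 0.107, 0.023, 1.76) -> [-0.037, -0.046, 0.162, 0.002] mm 86
```

View pics/c1.png

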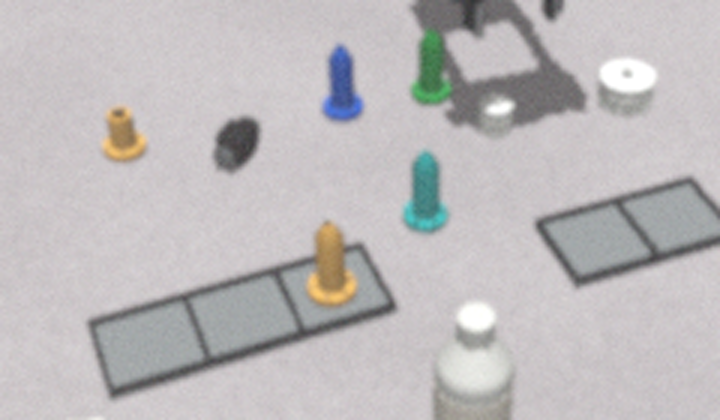

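The long nozzle stands inside its pocket at (330,285). My extra shift overshot the cassette, so I'll correct that and descend.

>>> step_arm(moves=[-0.037, -0.046, 0, 0.002, -0.6, -0.037, -0.046, 0.06, 0.002, -0.6, -0.037, -0.046, 0.12, 0.002, -0.6, -0.037, -0.046, 0.162, 0.002, -0.6, -0.037, -0.046, 0.162, 0.002, -0.6])

```text
clock: 7.3
position: [0.4261, 0.1045, 0.0217]
ee_rot: [-0.003, -0.092, 0.996, -0.0]
contact_force: [-0.4, -0.9, -0.1]
width: 0.0683
```

>>> step_arm(moves=[0, 0, 0, 0, 0.6, 0, 0, 0, 0, 0.6, 0, 0, 0, 0, 0.6, 0, 0, 0, 0, 0.6, 0, 0, 0, 0, 0.6])

```text
clock: 7.8
position: [0.4289, 0.1056, 0.0256]
ee_rot: [0.002, -0.093, 0.996, -0.0]
contact_force: [0.4, -1.7, 7.2]
width: 0.0304
```

>>> step_arm(moves=[0, 0, 0, 0, 0.6, 0, 0, 0, 0, 0.6, 0, 0, 0, 0, 0.6])

```text
clock: 8.1
position: [0.4288, 0.1056, 0.0256]
ee_rot: [0.002, -0.093, 0.996, -0.0]
contact_force: [0.5, -1.9, 5.8]
width: 0.0301
```

```bash
python3 -c "
from pk import *
a=1.76
plan((.424,.107,.17,a),(.524,-.01,.17,a),(.6297,-.1453,.17,a),(.6297,-.1453,.06,a))"
```

```text
at [0.4288 0.1056 0.0256] phi 1.757 tilt 0.19 w 0.0301 t 8.1
(0.424, 0.107, 0.17, 1.76) -> [0.009, 0.005, -0.289, -0.001] mm 144
(0.524, -0.01, 0.17, 1.76) -> [-0.152, -0.267, -0.0, -0.0] mm 154
(0.6297, -0.1453, 0.17, 1.76) -> [-0.157, -0.306, -0.0, -0.0] mm 172
(0.6297, -0.1453, 0.06, 1.76) -> [0.0, 0.0, 0.22, -0.0] mm 110
```

>>> step_arm(moves=[0, 0, -0.1, 0, 0.6, 0, 0, -0.2, 0, 0.6, 0, 0, -0.29, 0, 0.6, 0, 0, -0.29, 0, 0.6, -0.05, -0.09, -0.29, 0, 0.6])

```text
clock: 8.6
position: [0.4566, 0.0704, 0.1709]
ee_rot: [0.0, -0.096, 0.995, 0.001]
contact_force: [1.9, 0.0, -1.1]
width: 0.0304
```

>>> step_arm(moves=[-0.05, -0.09, 0, 0, 0.6, -0.1, -0.18, 0, 0, 0.6, -0.15, -0.27, 0, 0, 0.6, -0.2, -0.36, 0, 0, 0.6, -0.25, -0.45, 0, 0, 0.6])

```text
clock: 9.1
position: [0.6195, -0.1266, 0.1683]
ee_rot: [-0.001, -0.093, 0.996, 0.001]
contact_force: [1.1, 0.2, -0.4]
width: 0.0304
```

>>> step_arm(moves=[0, 0, 0, 0, 0.6, 0, 0, 0, 0, 0.6])

```text
clock: 9.3
position: [0.6186, -0.1258, 0.1677]
ee_rot: [-0.001, -0.092, 0.996, 0.001]
contact_force: [0.5, 0.4, -0.3]
width: 0.0303
```

```bash
python3 -c "
from pk import *
a=1.76
plan((.634,-.146,.08,a),(.634,-.146,.0305,a))"
```

```text
at [ 0.6186 -0.1258  0.1677] phi 1.755 tilt 0.18 w 0.0303 t 9.3
(0.634, -0.146, 0.08, 1.76) -> [-0.023, -0.045, 0.175, -0.002] mm 91
(0.634, -0.146, 0.0305, 1.76) -> [0.0, 0.0, 0.099, -0.0] mm 50
```

>>> step_arm(moves=[-0.023, -0.045, 0, -0.002, 0.6, -0.023, -0.045, 0.09, -0.002, 0.6, -0.023, -0.045, 0.175, -0.002, 0.6, -0.023, -0.045, 0.175, -0.002, 0.6, -0.023, -0.045, 0.175, -0.002, 0.6])

```text
clock: 9.8
position: [0.6335, -0.1437, 0.0819]
ee_rot: [-0.001, -0.096, 0.995, 0.001]
contact_force: [0.7, -0.0, 0.9]
width: 0.0299
```

```bash
python3 -c "
from pk import *
plan((.634,-.146,.0305,1.76))"
```

```text
at [ 0.6335 -0.1437  0.0819] phi 1.764 tilt 0.14 w 0.0299 t 9.8
(0.634, -0.146, 0.0305, 1.76) -> [-0.0, -0.005, 0.103, 0.001] mm 51
```

Then on to the union: rise, and travel with a twist to φ≈1.05.

>>> step_arm(moves=[0, -0.005, 0.06, 0, 0.6, 0, -0.005, 0.095, 0, 0.6, 0, -0.005, 0.102, 0, 0.6, 0, -0.005, 0.102, 0, 0.6, 0, -0.005, 0.102, 0, 0.6])

```text
clock: 10.3
position: [0.6365, -0.1478, 0.0333]
ee_rot: [0.002, -0.096, 0.995, -0.001]
contact_force: [0.6, 0.4, -0.5]
width: 0.0303
```

>>> step_arm(moves=[0, 0, 0, 0, 0.6, 0, 0, 0, 0, -0.1, 0, 0, 0, 0, -0.1, 0, 0, 0, 0, -0.1, 0, 0, 0, 0, -0.1])

```text
clock: 10.8
position: [0.6351, -0.1477, 0.031]
ee_rot: [0.0, -0.096, 0.995, 0.0]
contact_force: [-0.7, -0.3, -0.3]
width: 0.0472
```

>>> step_arm(moves=[0, 0, -0.06, 0, -0.1, 0, 0, -0.14, 0, -0.1, 0, 0, -0.22, 0, -0.1, 0, 0, -0.22, 0, -0.1, 0, 0, -0.22, 0, -0.1])

```text
clock: 11.3
position: [0.6356, -0.1479, 0.1422]
ee_rot: [0.001, -0.096, 0.995, -0.001]
contact_force: [0.2, -0.0, -0.8]
width: 0.047
```

```bash
python3 -c "
from pk import *
plan((.52,-.135,.13,1.38),(.418,-.134,.09,1.05))"
```

```text
at [ 0.6356 -0.1479  0.1422] phi 1.763 tilt 0.15 w 0.047 t 11.3
(0.52, -0.135, 0.13, 1.38) -> [0.222, 0.069, 0.024, 0.122] mm 117
(0.418, -0.134, 0.09, 1.05) -> [0.201, -0.037, 0.08, 0.105] mm 110
```

>>> step_arm(moves=[0.222, 0.069, 0.024, 0.122, -0.9, 0.222, 0.069, 0.024, 0.122, -0.9, 0.222, 0.069, 0.024, 0.122, -0.9, 0.222, 0.069, 0.024, 0.122, -0.9, 0.222, 0.069, 0.024, 0.122, -0.9])

```text
clock: 11.8
position: [0.5197, -0.1351, 0.1282]
ee_rot: [-0.0, 0.095, 0.995, 0.0]
contact_force: [-0.2, -0.5, 0.4]
width: 0.0813
```

>>> step_arm(moves=[0.201, -0.037, 0.08, 0.105, -0.9, 0.201, -0.037, 0.08, 0.105, -0.9, 0.201, -0.037, 0.08, 0.105, -0.9, 0.201, -0.037, 0.08, 0.105, -0.9, 0.201, -0.037, 0.08, 0.105, -0.9])

```text
clock: 12.3
position: [0.4203, -0.1352, 0.0895]
ee_rot: [0.002, 0.257, 0.966, -0.0]
contact_force: [1.1, -0.7, 0.7]
width: 0.081
```

>>> step_arm(moves=[0, 0, 0, 0, -0.9])

```text
clock: 12.4
position: [0.4204, -0.1351, 0.0897]
ee_rot: [0.002, 0.257, 0.966, -0.0]
contact_force: [0.4, -0.6, -0.5]
width: 0.0811
```

```bash
python3 -c "
from pk import *
pic('d1','scene',180,120,240,160,3)
plan((.418,-.134,.019,1.05))"
```

```text
at [ 0.42   -0.1349  0.0895] phi 1.051 tilt 0.18 w 0.0812 t 12.45
(0.418, -0.134, 0.019, 1.05) -> [0.004, -0.0, 0.141, 0.0] mm 71
```

View pics/d1.png

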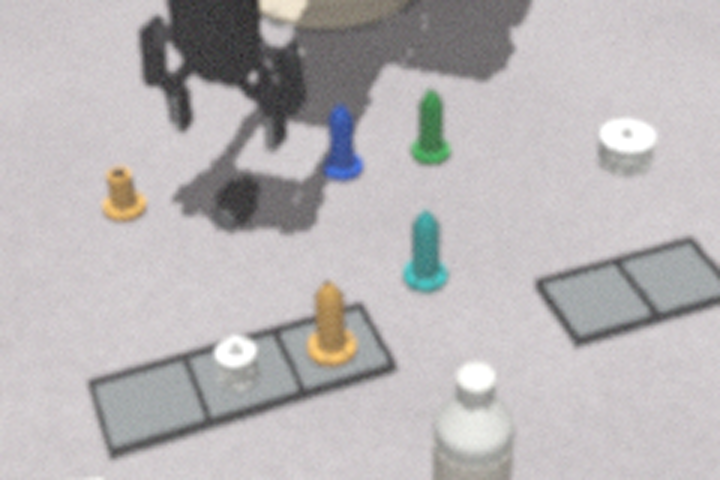

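The small cassette stands in the middle pocket at (236,365), and the open jaws straddle the union at (237,198). Descending and gripping.

>>> step_arm(moves=[0.004, 0, 0.05, 0, -0.9, 0.004, 0, 0.1, 0, -0.9, 0.004, 0, 0.138, 0, -0.9, 0.004, 0, 0.138, 0, -0.9, 0.004, 0, 0.138, 0, 0.7])

```text
clock: 12.95
position: [0.4167, -0.1333, 0.0201]
ee_rot: [0.0, 0.257, 0.966, 0.0]
contact_force: [-0.1, 0.3, 0.1]
width: 0.0688
```

>>> step_arm(moves=[0, 0, 0, 0, 0.7, 0, 0, 0, 0, 0.7, 0, 0, 0, 0, 0.7, 0, 0, 0, 0, 0.7, 0, 0, 0, 0, 0.7])

```text
clock: 13.45
position: [0.4165, -0.1334, 0.0209]
ee_rot: [0.001, 0.258, 0.966, -0.0]
contact_force: [-0.7, 0.7, 6.6]
width: 0.0271
```

>>> step_arm(moves=[0, 0, 0, 0, 0.7, 0, 0, 0, 0, 0.7, 0, 0, 0, 0, 0.7])

```text
clock: 13.75
position: [0.4165, -0.1334, 0.0209]
ee_rot: [0.001, 0.258, 0.966, -0.0]
contact_force: [-0.7, 0.2, 6.3]
width: 0.0274
```

```bash
python3 -c "
from pk import *
a=1.79
plan((.418,-.134,.15,1.05),(.53,-.177,.15,1.45),(.6464,-.2194,.13,a),(.6464,-.2194,.06,a))"
```

```text
at [ 0.4165 -0.1334  0.0209] phi 1.05 tilt 0.14 w 0.0274 t 13.75
(0.418, -0.134, 0.15, 1.05) -> [-0.003, 0.0, -0.258, -0.0] mm 129
(0.53, -0.177, 0.15, 1.45) -> [-0.237, 0.037, -0.0, -0.127] mm 120
(0.6464, -0.2194, 0.13, 1.79) -> [-0.241, -0.056, 0.04, -0.108] mm 125
(0.6464, -0.2194, 0.06, 1.79) -> [0.0, 0.0, 0.14, -0.0] mm 70
```

>>> step_arm(moves=[0, 0, -0.08, 0, 0.7, 0, 0, -0.17, 0, 0.7, 0, 0, -0.258, 0, 0.7, 0, 0, -0.258, 0, 0.7, 0, 0, -0.258, 0, 0.7])

```text
clock: 14.25
position: [0.4159, -0.1332, 0.15]
ee_rot: [0.001, 0.258, 0.966, -0.0]
contact_force: [-0.5, 0.5, -1.0]
width: 0.027
```

>>> step_arm(moves=[-0.08, 0.01, 0, -0.04, 0.7, -0.16, 0.02, 0, -0.08, 0.7, -0.24, 0.037, 0, -0.127, 0.7, -0.24, 0.037, 0, -0.127, 0.7, -0.24, 0.037, 0, -0.127, 0.7])

```text
clock: 14.75
position: [0.5279, -0.1762, 0.1463]
ee_rot: [-0.003, 0.061, 0.998, 0.001]
contact_force: [-0.8, 0.3, -0.3]
width: 0.0271
```

>>> step_arm(moves=[-0.08, -0.02, 0, -0.04, 0.7, -0.16, -0.04, 0.02, -0.08, 0.7, -0.24, -0.056, 0.04, -0.108, 0.7, -0.24, -0.056, 0.04, -0.108, 0.7, -0.24, -0.056, 0.04, -0.108, 0.7])

```text
clock: 15.25
position: [0.6426, -0.2183, 0.1266]
ee_rot: [-0.002, -0.108, 0.994, 0.002]
contact_force: [-1.6, 0.4, 0.1]
width: 0.0271
```

>>> step_arm(moves=[0, 0, 0, 0, 0.7, 0, 0, 0, 0, 0.7])

```text
clock: 15.45
position: [0.643, -0.2184, 0.1293]
ee_rot: [-0.0, -0.108, 0.994, 0.0]
contact_force: [0.5, -0.6, -0.6]
width: 0.0272
```

```bash
python3 -c "
from pk import *
pic('e1','scene',180,140,240,140,3)
plan((.6464,-.2194,.0265,1.79))"
```

```text
at [ 0.6434 -0.2186  0.1296] phi 1.788 tilt 0.01 w 0.0271 t 15.5
(0.6464, -0.2194, 0.0265, 1.79) -> [-0.006, -0.003, 0.206, -0.001] mm 103
```

View pics/e1.png

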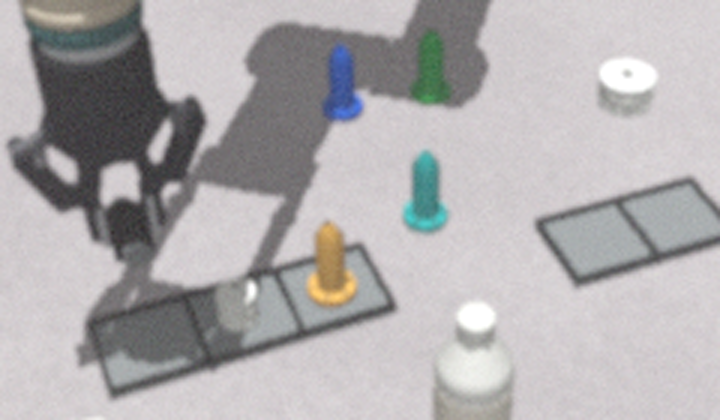

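The union is held level at (128,225), above the far-left pocket. Lower, release and rise.

>>> step_arm(moves=[-0.006, -0.003, 0.08, 0, 0.7, -0.006, -0.003, 0.15, 0, 0.7, -0.006, -0.003, 0.195, 0, 0.7, -0.006, -0.003, 0.205, 0, 0.7, -0.006, -0.003, 0.206, 0, 0.7])

```text
clock: 16.0
position: [0.6468, -0.2196, 0.0263]
ee_rot: [-0.001, -0.108, 0.994, 0.0]
contact_force: [0.0, 0.4, -0.8]
width: 0.0271
```

>>> step_arm(moves=[0, 0, 0, 0, 0.7, 0, 0, 0, 0, 0.7, 0, 0, 0, 0, 0.05, 0, 0, 0, 0, 0.05, 0, 0, 0, 0, 0.05])

```text
clock: 16.5
position: [0.6481, -0.22, 0.0263]
ee_rot: [0.0, -0.108, 0.994, -0.0]
contact_force: [-0.3, -0.6, 0.8]
width: 0.0405
```

>>> step_arm(moves=[0, 0, -0.06, 0, 0.05, 0, 0, -0.14, 0, 0.05, 0, 0, -0.24, 0, 0.05, 0, 0, -0.24, 0, 0.05, 0, 0, -0.24, 0, 0.05])

```text
clock: 17.0
position: [0.6487, -0.2203, 0.148]
ee_rot: [0.002, -0.108, 0.994, -0.001]
contact_force: [0.5, -0.5, -1.2]
width: 0.0406
```

```bash
python3 -c "
from pk import *
a=1.76
plan((.52,-.23,.14,a),(.3945,-.237,.1,a))"
```

```text
at [ 0.6487 -0.2203  0.148 ] phi 1.788 tilt 0.23 w 0.0406 t 17.0
(0.52, -0.23, 0.14, 1.76) -> [0.255, 0.037, 0.016, 0.009] mm 129
(0.3945, -0.237, 0.1, 1.76) -> [0.249, 0.033, 0.08, -0.0] mm 132
```

>>> step_arm(moves=[0.255, 0.037, 0.016, 0.009, -0.6, 0.255, 0.037, 0.016, 0.009, -0.6, 0.255, 0.037, 0.016, 0.009, -0.6, 0.255, 0.037, 0.016, 0.009, -0.6, 0.255, 0.037, 0.016, 0.009, -0.6])

```text
clock: 17.5
position: [0.5185, -0.2291, 0.1368]
ee_rot: [-0.001, -0.094, 0.996, 0.001]
contact_force: [1.0, 0.3, 0.9]
width: 0.0683
```

>>> step_arm(moves=[0.249, 0.033, 0.08, 0, -0.6, 0.249, 0.033, 0.08, 0, -0.6, 0.249, 0.033, 0.08, 0, -0.6, 0.249, 0.033, 0.08, 0, -0.6, 0.249, 0.033, 0.08, 0, -0.6])

```text
clock: 18.0
position: [0.395, -0.2371, 0.0976]
ee_rot: [0.0, -0.094, 0.996, -0.0]
contact_force: [0.9, -1.2, 0.5]
width: 0.0683
```

>>> step_arm(moves=[0, 0, 0, 0, -0.6, 0, 0, 0, 0, -0.6])

```text
clock: 18.2
position: [0.3959, -0.2372, 0.0982]
ee_rot: [0.001, -0.095, 0.995, -0.001]
contact_force: [0.7, -0.8, 0.4]
width: 0.0681
```

```bash
python3 -c "
from pk import *
a=1.76
pic('f1','scene',140,90,240,190,3)
plan((.3945,-.237,.028,a))"
```

```text
at [ 0.3956 -0.237   0.0982] phi 1.761 tilt 0.09 w 0.0682 t 18.25
(0.3945, -0.237, 0.028, 1.76) -> [0.002, 0.0, 0.14, 0.0] mm 70
```

View pics/f1.png

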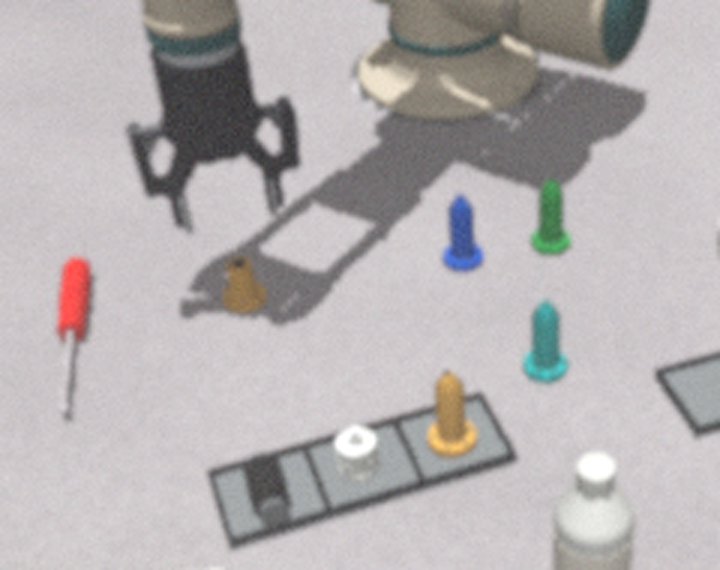

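Tray3 is full: union (268,488), small cassette (356,450), long nozzle (452,412), all inside their pockets. Now gripping the short nozzle.

>>> step_arm(moves=[0.002, 0, 0.05, 0, -0.6, 0.002, 0, 0.1, 0, -0.6, 0.002, 0, 0.14, 0, -0.6, 0.002, 0, 0.14, 0, -0.6, 0.002, 0, 0.14, 0, 0.8])

```text
clock: 18.75
position: [0.3936, -0.2368, 0.028]
ee_rot: [0.0, -0.095, 0.996, 0.0]
contact_force: [0.1, -0.0, -0.8]
width: 0.0551
```

>>> step_arm(moves=[0, 0, 0, 0, 0.8, 0, 0, 0, 0, 0.8, 0, 0, 0, 0, 0.8, 0, 0, 0, 0, 0.8, 0, 0, 0, 0, 0.8])

```text
clock: 19.25
position: [0.3939, -0.2374, 0.0291]
ee_rot: [0.001, -0.094, 0.996, -0.001]
contact_force: [0.1, 0.7, 6.6]
width: 0.0217
```

>>> step_arm(moves=[0, 0, 0, 0, 0.8, 0, 0, 0, 0, 0.8, 0, 0, 0, 0, 0.8])

```text
clock: 19.55
position: [0.3939, -0.2374, 0.0291]
ee_rot: [0.001, -0.094, 0.996, -0.001]
contact_force: [0.4, 0.7, 6.2]
width: 0.0217
```

```bash
python3 -c "
from pk import *
a=1.76
plan((.3945,-.237,.17,a),(.46,-.106,.18,a),(.528,.025,.18,a),(.595,.1553,.14,a))"
```

```text
at [ 0.3939 -0.2374  0.0291] phi 1.76 tilt 0.17 w 0.0217 t 19.55
(0.3945, -0.237, 0.17, 1.76) -> [-0.001, 0.001, -0.282, -0.0] mm 141
(0.46, -0.106, 0.18, 1.76) -> [-0.178, 0.233, -0.02, -0.0] mm 147
(0.528, 0.025, 0.18, 1.76) -> [-0.183, 0.232, -0.0, -0.0] mm 148
(0.595, 0.1553, 0.14, 1.76) -> [-0.181, 0.231, 0.08, -0.0] mm 152
```

>>> step_arm(moves=[0, 0, -0.08, 0, 0.8, 0, 0, -0.17, 0, 0.8, 0, 0, -0.26, 0, 0.8, 0, 0, -0.282, 0, 0.8, 0, 0, -0.282, 0, 0.8])

```text
clock: 20.05
position: [0.3938, -0.2374, 0.1708]
ee_rot: [0.002, -0.094, 0.996, -0.002]
contact_force: [0.2, -0.3, -0.8]
width: 0.0217
```

>>> step_arm(moves=[-0.06, 0.078, -0.01, 0, 0.8, -0.12, 0.155, -0.02, 0, 0.8, -0.178, 0.233, -0.02, 0, 0.8, -0.178, 0.233, -0.02, 0, 0.8, -0.178, 0.233, -0.02, 0, 0.8])

```text
clock: 20.55
position: [0.4574, -0.1041, 0.1767]
ee_rot: [-0.002, -0.096, 0.995, 0.001]
contact_force: [0.5, -0.4, -0.6]
width: 0.0217
```

>>> step_arm(moves=[-0.06, 0.077, 0, 0, 0.8, -0.12, 0.155, 0, 0, 0.8, -0.183, 0.232, 0, 0, 0.8, -0.183, 0.232, 0, 0, 0.8, -0.183, 0.232, 0, 0, 0.8])

```text
clock: 21.05
position: [0.5258, 0.0249, 0.1773]
ee_rot: [-0.002, -0.095, 0.996, -0.0]
contact_force: [-1.0, -0.3, -1.9]
width: 0.0212
```

>>> step_arm(moves=[-0.06, 0.077, 0, 0, 0.8, -0.12, 0.155, 0.04, 0, 0.8, -0.181, 0.231, 0.08, 0, 0.8, -0.181, 0.231, 0.08, 0, 0.8, -0.181, 0.231, 0.08, 0, 0.8])

```text
clock: 21.55
position: [0.593, 0.1544, 0.137]
ee_rot: [-0.002, -0.094, 0.996, -0.001]
contact_force: [-0.5, -0.2, -0.3]
width: 0.0221
```

>>> step_arm(moves=[0, 0, 0, 0, 0.8, 0, 0, 0, 0, 0.8])

```text
clock: 21.75
position: [0.5935, 0.1537, 0.1395]
ee_rot: [0.0, -0.093, 0.996, -0.0]
contact_force: [0.2, -0.1, -0.7]
width: 0.022
```

```bash
python3 -c "
from pk import *
a=1.76
pic('g1','scene',240,100,220,170,3)
plan((.595,.1553,.0345,a))"
```

```text
at [0.5936 0.154  0.1397] phi 1.757 tilt 0.04 w 0.0213 t 21.8
(0.595, 0.1553, 0.0345, 1.76) -> [-0.003, 0.002, 0.21, -0.001] mm 105
```

View pics/g1.png

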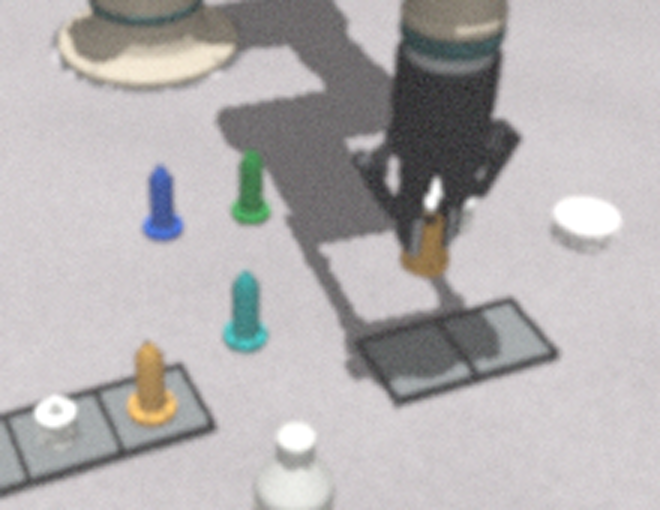

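The short nozzle hangs at (427,245); its small lean matches perspective. Lowering and releasing.

>>> step_arm(moves=[-0.003, 0.002, 0.08, 0, 0.8, -0.003, 0.002, 0.15, 0, 0.8, -0.003, 0.002, 0.195, 0, 0.8, -0.003, 0.002, 0.207, 0, 0.8, -0.003, 0.002, 0.21, 0, 0.8])

```text
clock: 22.3
position: [0.5949, 0.1564, 0.0341]
ee_rot: [-0.0, -0.094, 0.996, -0.0]
contact_force: [0.3, 0.7, -1.2]
width: 0.0222
```

>>> step_arm(moves=[0, 0, 0, 0, 0.8, 0, 0, 0, 0, 0.8, 0, 0, 0, 0, 0, 0, 0, 0, 0, 0, 0, 0, 0, 0, 0])

```text
clock: 22.8
position: [0.5955, 0.1574, 0.0346]
ee_rot: [0.001, -0.094, 0.996, 0.0]
contact_force: [0.5, -1.1, -0.3]
width: 0.0428
```

>>> step_arm(moves=[0, 0, -0.06, 0, 0, 0, 0, -0.14, 0, 0, 0, 0, -0.2, 0, 0, 0, 0, -0.2, 0, 0, 0, 0, -0.2, 0, 0])

```text
clock: 23.3
position: [0.5953, 0.1574, 0.1348]
ee_rot: [0.001, -0.094, 0.996, 0.0]
contact_force: [-0.3, -0.3, -0.6]
width: 0.0426
```

```bash
python3 -c "
from pk import *
a=1.76
plan((.50,.2,.135,a),(.4025,.2415,.10,a))"
```

```text
at [0.5953 0.1574 0.1348] phi 1.76 tilt 0.1 w 0.0426 t 23.3
(0.5, 0.2, 0.135, 1.76) -> [0.171, 0.12, -0.0, -0.0] mm 104
(0.4025, 0.2415, 0.1, 1.76) -> [0.176, 0.118, 0.07, -0.0] mm 112
```

>>> step_arm(moves=[0.085, 0.06, 0, 0, -1, 0.171, 0.12, 0, 0, -1, 0.26, 0.18, 0.04, 0, -1, 0.347, 0.238, 0.07, 0, -1, 0.347, 0.238, 0.07, 0, -1])

```text
clock: 23.8
position: [0.3947, 0.2409, 0.096]
ee_rot: [-0.005, -0.095, 0.995, -0.001]
contact_force: [-0.1, -0.9, -0.7]
width: 0.0853
```

>>> step_arm(moves=[0, 0, 0, 0, -1, 0, 0, 0, 0, -1, 0, 0, 0, 0, -1])

```text
clock: 24.1
position: [0.4047, 0.2416, 0.0992]
ee_rot: [0.001, -0.094, 0.996, 0.0]
contact_force: [0.6, -0.6, 0.4]
width: 0.0857
```

```bash
python3 -c "
from pk import *
a=1.76
pic('h1','scene',250,90,220,160,3)
plan((.4025,.2415,.023,a))"
```

```text
at [0.4046 0.2415 0.0992] phi 1.758 tilt 0.11 w 0.0855 t 24.15
(0.4025, 0.2415, 0.023, 1.76) -> [0.004, 0.001, 0.152, -0.0] mm 76
```

View pics/h1.png

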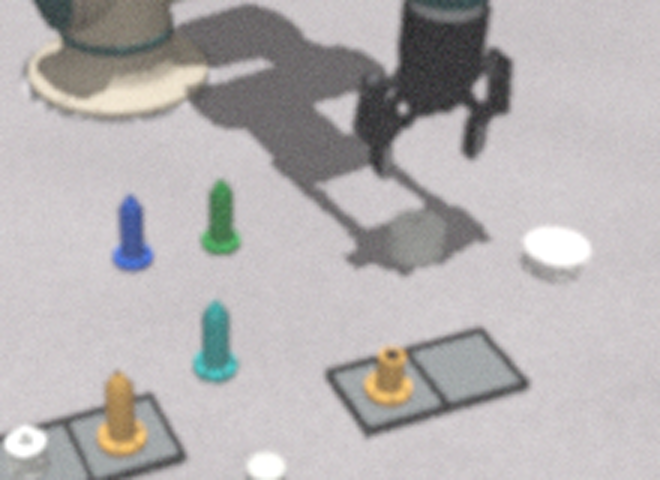

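The short nozzle stands in tray2 at (388,378), and the jaws straddle the large cassette at (415,240). Gripping it.

>>> step_arm(moves=[0.004, 0.001, 0.05, 0, -1, 0.004, 0.001, 0.1, 0, -1, 0.004, 0.001, 0.15, 0, -1, 0.004, 0.001, 0.152, 0, -1, 0.004, 0.001, 0.152, 0, -1])

```text
clock: 24.65
position: [0.4013, 0.2414, 0.0229]
ee_rot: [-0.0, -0.094, 0.996, -0.0]
contact_force: [-0.2, 0.9, -0.2]
width: 0.0853
```

>>> step_arm(moves=[0, 0, 0, 0, 0.1, 0, 0, 0, 0, 0.1, 0, 0, 0, 0, 0.1, 0, 0, 0, 0, 0.1, 0, 0, 0, 0, 0.1], force=35)

```text
clock: 25.15
position: [0.4014, 0.242, 0.0244]
ee_rot: [0.002, -0.094, 0.996, 0.0]
contact_force: [-0.4, -0.6, 4.9]
width: 0.0525
```

>>> step_arm(moves=[0, 0, 0, 0, 0.1, 0, 0, 0, 0, 0.1, 0, 0, 0, 0, 0.1])

```text
clock: 25.45
position: [0.4014, 0.242, 0.0244]
ee_rot: [0.002, -0.094, 0.996, 0.0]
contact_force: [0.7, -1.7, 5.9]
width: 0.0524
```

```bash
python3 -c "
from pk import *
a=1.76
plan((.4025,.2415,.15,a),(.49,.237,.15,a),(.58,.231,.11,a))"
```

```text
at [0.4014 0.242  0.0244] phi 1.76 tilt 0.18 w 0.0524 t 25.45
(0.4025, 0.2415, 0.15, 1.76) -> [-0.002, -0.001, -0.251, -0.0] mm 126
(0.49, 0.237, 0.15, 1.76) -> [-0.17, -0.042, -0.0, -0.0] mm 88
(0.58, 0.231, 0.11, 1.76) -> [-0.175, -0.046, 0.08, -0.0] mm 99
```

>>> step_arm(moves=[0, 0, -0.08, 0, 0.1, 0, 0, -0.17, 0, 0.1, 0, 0, -0.25, 0, 0.1, 0, 0, -0.25, 0, 0.1, 0, 0, -0.25, 0, 0.1])

```text
clock: 25.95
position: [0.4008, 0.2419, 0.1494]
ee_rot: [0.002, -0.094, 0.996, 0.001]
contact_force: [-0.5, 0.2, -0.4]
width: 0.0523
```

>>> step_arm(moves=[-0.085, -0.02, 0, 0, 0.1, -0.17, -0.042, 0, 0, 0.1, -0.26, -0.065, 0.04, 0, 0.1, -0.345, -0.088, 0.08, 0, 0.1, -0.345, -0.088, 0.08, 0, 0.1])

```text
clock: 26.45
position: [0.5814, 0.2293, 0.1021]
ee_rot: [-0.002, -0.093, 0.996, -0.001]
contact_force: [-0.5, -0.1, -0.2]
width: 0.0524
```

>>> step_arm(moves=[0, 0, 0, 0, 0.1, 0, 0, 0, 0, 0.1, 0, 0, 0, 0, 0.1])

```text
clock: 26.75
position: [0.5765, 0.2311, 0.1084]
ee_rot: [-0.0, -0.095, 0.996, 0.0]
contact_force: [-0.1, 0.7, -1.2]
width: 0.0522
```

```bash
python3 -c "
from pk import *
a=1.76
plan((.58,.2305,.0295,a))"
```

```text
at [0.5765 0.2311 0.1084] phi 1.76 tilt 0.03 w 0.0522 t 26.75
(0.58, 0.2305, 0.0295, 1.76) -> [-0.007, -0.002, 0.158, 0.0] mm 79
```

>>> step_arm(moves=[-0.007, -0.002, 0.07, 0, 0.1, -0.007, -0.002, 0.12, 0, 0.1, -0.007, -0.002, 0.15, 0, 0.1, -0.007, -0.002, 0.157, 0, 0.1, -0.007, -0.002, 0.158, 0, 0.1])

```text
clock: 27.25
position: [0.5809, 0.2308, 0.0296]
ee_rot: [0.0, -0.095, 0.996, 0.0]
contact_force: [0.2, -0.0, -0.2]
width: 0.0525
```

>>> step_arm(moves=[0, 0, 0, 0, 0.1, 0, 0, 0, 0, 0.1, 0, 0, 0, 0, -0.55, 0, 0, 0, 0, -0.55, 0, 0, 0, 0, -0.55])

```text
clock: 27.75
position: [0.5819, 0.2305, 0.0293]
ee_rot: [0.0, -0.094, 0.996, 0.0]
contact_force: [1.2, -0.9, -0.8]
width: 0.0661
```

>>> step_arm(moves=[0, 0, -0.06, 0, -0.55, 0, 0, -0.14, 0, -0.55, 0, 0, -0.24, 0, -0.55, 0, 0, -0.3, 0, -0.55, 0, 0, -0.3, 0, -0.55])

```text
clock: 28.25
position: [0.5848, 0.2314, 0.1848]
ee_rot: [0.006, -0.094, 0.996, 0.001]
contact_force: [0.4, -0.0, 0.0]
width: 0.0664
```

>>> step_arm(moves=[0.08, 0.03, 0, 0, -0.55, 0.16, 0.06, 0, 0, -0.55, 0.24, 0.09, 0, 0, -0.55, 0.32, 0.12, 0, 0, -0.55, 0.4, 0.15, 0, 0, -0.55])

```text
clock: 28.75
position: [0.3688, 0.2663, 0.1779]
ee_rot: [-0.001, -0.094, 0.996, -0.0]
contact_force: [0.7, 0.7, 0.5]
width: 0.0662
```

>>> step_arm(moves=[0, 0.1, 0, 0, -0.55, 0, 0.2, 0, 0, -0.55, 0, 0.3, 0, 0, -0.55, 0, 0.3, 0, 0, -0.55, 0, 0.3, 0, 0, -0.55])

```text
clock: 29.25
position: [0.3419, 0.4143, 0.1777]
ee_rot: [-0.001, -0.096, 0.995, -0.001]
contact_force: [-1.1, -0.1, -0.2]
width: 0.0661
```

```bash
python3 -c "
from pk import *
pic('i1','scene',150,110,300,170,2.6)
pic('i2','top',180,140,270,150,2.9)
print(pose()[0])"
```

```text
[0.34255238 0.41271722 0.17808622]
```

View pics/i1.png

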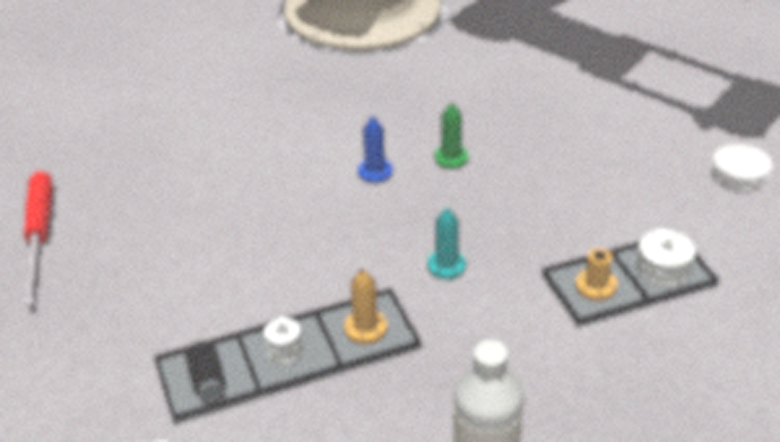

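View pics/i2.png

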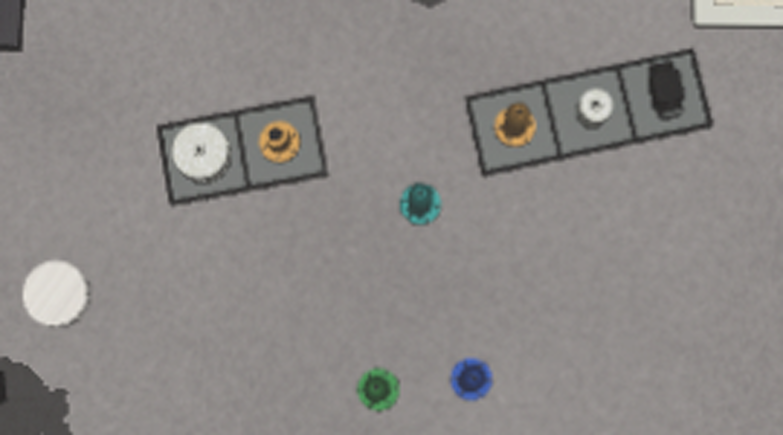

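All five parts stand in their pockets in both views. The union looks close to the far rim, so I'll check offsets in the tray frames.

```bash
python3 -c "
from h import *
d=get_image('top')
def q(n,c,yaw,pts):
    for l,x,y,z in pts:
        P=at_z(d,(x+.5)/2.9-.5+180,(y+.5)/2.9-.5+140,z)[:2]-c
        print(n,l,(1e3*np.array([[np.cos(yaw),np.sin(yaw)],[-np.sin(yaw),np.cos(yaw)]])@P).round(1))
q('t3',[.6297,-.1453],.222,[('union',665,88,.018),('uni far end',660,60,.022),('uni near end',671,118,.012),('small',596,105,.034),('long foot',516,126,.012)])
q('t2',[.5875,.1925],.202,[('large',200,151,.034),('short foot',279,142,.012)])
def p2(c,yaw): pass
s=get_image('scene'); c,sn=np.cos(.222),np.sin(.222)
f=np.clip(get_image('top')['frame'][150:190,385:435]*2.,0,255).astype(np.uint8)
g=np.clip(s['frame'][235:275,205:260]*1.4,0,255).astype(np.uint8)
k=lambda a:cv2.resize(a,(500,400),interpolation=2)
cv2.imwrite('pics/j.png',cv2.resize(np.hstack([k(f),k(g)]),(800,320)))"
```

```text
t3 union [  6.1 -76.3]
t3 uni far end [ 33.6 -77.4]
t3 uni near end [-23.2 -76.2]
t3 small [ 0.6 -3.7]
t3 long foot [ 0.7 73.8]
t2 large [ 2.1 38. ]
t2 short foot [  1.  -36.3]
```

View pics/j.png

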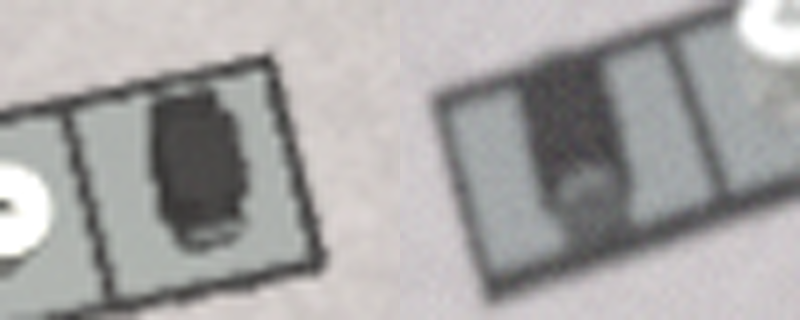

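All offsets are fine, but the union sits about 5 mm towards the far rim, only about 2.4 mm clear. There's plenty of time, so I'll regrip it and centre it.

```bash
python3 -c "
from pk import *
a=1.79
plan((.42,.25,.18,a),(.5,.09,.18,a),(.575,-.065,.18,a),(.65,-.2185,.14,a))"
```

```text
at [0.3432 0.4126 0.1788] phi 1.758 tilt 0.04 w 0.0661 t 29.5
(0.42, 0.25, 0.18, 1.79) -> [-0.09, -0.348, -0.002, -0.01] mm 180
(0.5, 0.09, 0.18, 1.79) -> [-0.087, -0.347, -0.0, -0.0] mm 179
(0.575, -0.065, 0.18, 1.79) -> [-0.079, -0.335, -0.0, -0.0] mm 172
(0.65, -0.2185, 0.14, 1.79) -> [-0.08, -0.332, 0.08, -0.0] mm 175
```

>>> step_arm(moves=[-0.09, -0.348, 0, -0.01, 0.05, -0.09, -0.348, 0, -0.01, 0.05, -0.09, -0.348, 0, -0.01, 0.05, -0.09, -0.348, 0, -0.01, 0.05, -0.09, -0.348, 0, -0.01, 0.05])

```text
clock: 30.0
position: [0.4213, 0.2474, 0.1792]
ee_rot: [0.0, -0.107, 0.994, -0.001]
contact_force: [-0.5, 0.2, 0.5]
width: 0.0405
```

>>> step_arm(moves=[-0.087, -0.347, 0, 0, 0.05, -0.087, -0.347, 0, 0, 0.05, -0.087, -0.347, 0, 0, 0.05, -0.087, -0.347, 0, 0, 0.05, -0.087, -0.347, 0, 0, 0.05])

```text
clock: 30.5
position: [0.502, 0.0886, 0.1791]
ee_rot: [0.001, -0.107, 0.994, -0.0]
contact_force: [0.3, 0.9, -0.3]
width: 0.0403
```

>>> step_arm(moves=[-0.079, -0.335, 0, 0, 0.05, -0.079, -0.335, 0, 0, 0.05, -0.079, -0.335, 0, 0, 0.05, -0.079, -0.335, 0, 0, 0.05, -0.079, -0.335, 0, 0, 0.05])

```text
clock: 31.0
position: [0.5765, -0.065, 0.1787]
ee_rot: [0.0, -0.108, 0.994, -0.0]
contact_force: [-1.3, -0.3, 0.3]
width: 0.0403
```

>>> step_arm(moves=[-0.08, -0.332, 0, 0, 0.05, -0.08, -0.332, 0.02, 0, 0.05, -0.08, -0.332, 0.06, 0, 0.05, -0.08, -0.332, 0.08, 0, 0.05, -0.08, -0.332, 0.08, 0, 0.05])

```text
clock: 31.5
position: [0.6499, -0.2167, 0.1354]
ee_rot: [-0.002, -0.109, 0.994, 0.001]
contact_force: [-0.9, 0.0, -0.1]
width: 0.0407
```

>>> step_arm(moves=[0, 0, 0, 0, 0.05, 0, 0, 0, 0, 0.05, 0, 0, 0, 0, 0.05])

```text
clock: 31.8
position: [0.6506, -0.2145, 0.1403]
ee_rot: [0.001, -0.111, 0.994, -0.0]
contact_force: [-0.8, 0.1, -0.3]
width: 0.0406
```

```bash
python3 -c "
from pk import *
a=1.79
plan((.651,-.219,.027,a),(.646,-.220,.03,a))"
```

```text
at [ 0.6506 -0.2145  0.1403] phi 1.793 tilt 0.08 w 0.0406 t 31.8
(0.651, -0.219, 0.027, 1.79) -> [0.001, -0.009, 0.227, 0.001] mm 113
(0.646, -0.22, 0.03, 1.79) -> [0.01, 0.0, -0.006, -0.0] mm 6
```

>>> step_arm(moves=[0.001, -0.009, 0.07, 0.001, 0.05, 0.001, -0.009, 0.14, 0.001, 0.05, 0.001, -0.009, 0.14, 0.001, 0.05, 0.001, -0.009, 0.14, 0.001, 0.05, 0.001, -0.009, 0.14, 0.001, 0.05])

```text
clock: 32.3
position: [0.6526, -0.221, 0.0714]
ee_rot: [0.002, -0.109, 0.994, -0.001]
contact_force: [0.9, -0.3, 0.3]
width: 0.0404
```

```bash
python3 -c "
from pk import *
a=1.79
plan((.651,-.2195,.027,a))"
```

```text
at [ 0.6526 -0.221   0.0714] phi 1.788 tilt 0.23 w 0.0404 t 32.3
(0.651, -0.2195, 0.027, 1.79) -> [0.002, 0.004, 0.089, -0.001] mm 44
```

>>> step_arm(moves=[0.002, 0.003, 0.04, 0, 0.05, 0.002, 0.003, 0.08, 0, 0.05, 0.002, 0.003, 0.088, 0, 0.05, 0.002, 0.003, 0.088, 0, 0.05, 0.002, 0.003, 0.088, 0, 0.05], force=25)

```text
clock: 32.8
position: [0.651, -0.2201, 0.0267]
ee_rot: [0.001, -0.108, 0.994, -0.001]
contact_force: [-0.3, -0.4, -0.8]
width: 0.0405
```

>>> step_arm(moves=[0, 0, 0, 0, 0.6, 0, 0, 0, 0, 0.6, 0, 0, 0, 0, 0.6, 0, 0, 0, 0, 0.6, 0, 0, 0, 0, 0.6])

```text
clock: 33.3
position: [0.651, -0.2202, 0.0267]
ee_rot: [0.001, -0.108, 0.994, -0.001]
contact_force: [0.3, 0.2, 5.9]
width: 0.0276
```

>>> step_arm(moves=[0, 0, -0.012, 0, 0.6, 0, 0, -0.012, 0, 0.6, 0.006, 0, -0.012, 0, 0.6, 0.011, 0, -0.012, 0, 0.6, 0.011, 0, -0.012, 0, 0.6])

```text
clock: 33.8
position: [0.6435, -0.2207, 0.0305]
ee_rot: [-0.001, -0.108, 0.994, 0.0]
contact_force: [-0.1, -0.3, -1.0]
width: 0.0278
```

>>> step_arm(moves=[0, 0, 0.004, 0, 0.6, 0, 0, 0.01, 0, 0.6, 0, 0, 0.01, 0, 0.6, 0, 0, 0.01, 0, 0.05, 0, 0, 0.01, 0, 0.05])

```text
clock: 34.3
position: [0.6445, -0.2208, 0.0257]
ee_rot: [0.0, -0.108, 0.994, 0.0]
contact_force: [0.6, -0.3, 0.3]
width: 0.0415
```

>>> step_arm(moves=[0, 0, 0, 0, 0.05, 0, 0, -0.06, 0, 0.05, 0, 0, -0.15, 0, 0.05, 0, 0, -0.25, 0, 0.05, 0, 0, -0.3, 0, 0.05])

```text
clock: 34.8
position: [0.6463, -0.2216, 0.1807]
ee_rot: [0.003, -0.108, 0.994, -0.002]
contact_force: [0.6, -0.2, -0.0]
width: 0.0408
```

>>> step_arm(moves=[0.1, 0, 0, 0, 0.05, 0.2, 0, 0, 0, 0.05, 0.3, 0, 0, 0, 0.05, 0.4, 0, 0, 0, 0.05, 0.45, 0, 0, 0, 0.05])

```text
clock: 35.3
position: [0.4207, -0.2689, 0.1757]
ee_rot: [-0.001, -0.108, 0.994, 0.001]
contact_force: [0.6, 0.0, -0.5]
width: 0.0406
```

>>> step_arm(moves=[0, 0, 0, 0, 0.05, 0, 0, 0, 0, 0.05, 0, 0, 0, 0, 0.05])

```text
clock: 35.6
position: [0.426, -0.2695, 0.176]
ee_rot: [0.001, -0.109, 0.994, -0.0]
contact_force: [0.4, -0.5, 0.5]
width: 0.0406
```

```bash
python3 -c "
from pk import *
pic('k1','top',180,100,300,190,2.6)
pic('k2','scene',205,215,110,60,7)
print(pose()[0])"
```

```text
[ 0.42594653 -0.26922175  0.17579399]
```

View pics/k1.png

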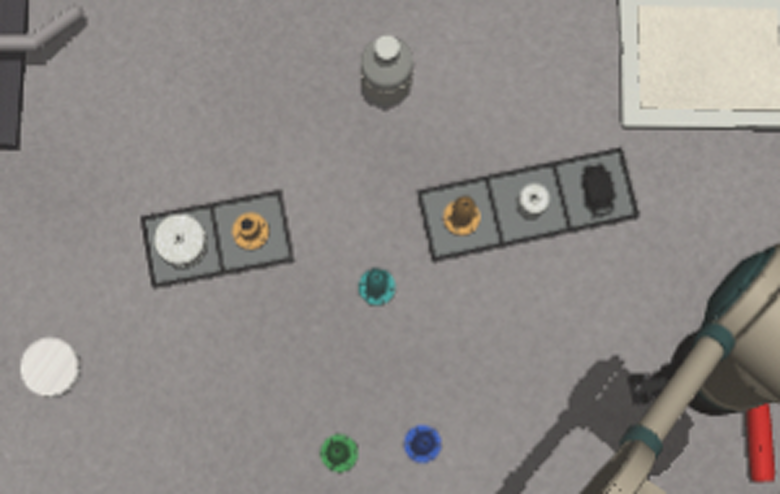

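The union at (597,189) is now centred in its pocket. All five parts stand in the correct pockets, and the bystanders and decoys are where they were. Handing in.

```bash
python3 -c "
from h import *
print(job.sign_off())"
```

```text
the job is handed in; nothing more can be done
None
```

Both kits are made up and the job is handed in, at about 36 s of the 120 s allowed.

- **Three-pocket tray:** the long nozzle, small cassette and union were placed in that order, one per pocket. I gripped the union a second time and moved it about 5 mm, because it had ended up only about 2.4 mm from a rim.
- **Two-pocket tray:** the short nozzle and large cassette each have a pocket.

**Last checks:**
- The final top view shows all five parts inside their pockets and the union centred. The gripper is open, well above the bench and touching nothing.
- Before I moved the union, the other four parts measured within about 4 mm of their pocket centres.
- The bottle, dishes and coloured nozzles look unmoved. The arm partly hid the screwdriver in the last picture, but the scene view just before moving the union showed it in place.
- Reported wrist forces stayed below 8 N.

**What did not go to plan:**
- The automatic circle fit failed on the small cassette, so I used the hand-measured point checked against the scene view.
- I once overshot by about 3 cm in free air above the small cassette and corrected it before descending.
- The last close-up of the union from the scene camera was refused by the picture limit. That it lies flat after I moved it rests on the top view and on feeling no unusual force.

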